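# Check two blind adapter sleeves on a bench gauge pin and sort them

## Robot

A 6-joint arm with a two-finger parallel gripper is mounted at the origin on a cart in front of the work surface, level with it; the furniture and walls round the work are solid. World frame = base frame: x ahead of the robot, y to its left, z up, the work surface at z = 0. Lengths are in mm, angles in rad, forces in N, time in s.
With the tool pointing down it reaches from about 350 to 875 mm from the base axis. Payload 4.2 kg.
Tool frame: the origin (TCP) lies at the very end of the fingers, on their centre line; the grasp point (between the pads) lies 19 mm behind it; z points along the fingers, y is the line along which they close (so a half turn about z gives the same grasp; the last joint's range is limited). The gripper opens to 85 mm and grips with 20 to 120 N. Pads are 22 mm wide; open, the fingers measure 114 mm over their backs; the gripper's body (76 mm by 85 mm) begins 54 mm behind the grasp point. The pads swing forward as they close: fully open they stand 13 mm farther back than shut.
Start: joints at [1.479, 0.385, 0.008, 0, -1.194, -0.259], TCP at [214.748, 586.926, 231.312] pointing down, gripper open.
Joint ranges: [-3.14, 3.14], [-1.21, 2.06], [-1.07, 1.41], [-3.16, 2.05], [-2.99, -0.16], [-3.1, 3.1]. Speed limits (rad/s): [2.79, 2.79, 3.14, 3.14, 3.14, 3.14].

## Interface

Orientations are given as a unit quaternion [x, y, z, w].
In Python, from bench import monitor, get_image, camera_info, job_done gives the robot as it stands.
- The arm moves only by the tool send_rows, never from a script. Its argument "series" is a list of rows, each a list of 3 entries, a list of its own where there are three numbers: the shift along the tool's x, y, z in mm, then the turn, a rotation vector about the tool's x, y, z in rad, then the finger opening in mm, from 0 to 85.4. A call has 1 to 8 rows; each row shifts and turns the commanded pose from where the row before left it, along the tool's axes as they then stand; what a row does not reach is not made up. A row lasts 1/10 s, in which the tool goes at most 50 mm and 8.59 degrees, less where a joint would pass 70% of its speed; a pose out of reach is approached as far as the arm can. A call with a gripper value outside its range is refused whole. The fingers move at their own pace and stop on an object; the grip force is fixed at half the most. Time passes only in rows, so rows that do not move let the fingers close. It gives the time, the measured TCP pose, the force, the opening and the grip force at its end, in the units of the state.
- monitor.read_state(): the state, without advancing time (a new reading comes with each control period).
- get_image(name): name is "side" or "top"; returns the picture (400x640x3 uint8, red, green, blue); there is no depth.
- camera_info(name): a dict with "intrinsics" (3x3 intrinsics, pixels), "dist_coeffs" ([k1, k2, p1, p2, k3] as OpenCV has them; the pictures are not rectified), "R" (3x3) and "t" (3): a world point X has camera coordinates R X + t. Camera axes: x right, y down, z forward; pixel columns grow to the right and rows downward; lengths in mm; the calibration is good to about 2 mm. A picture is of the moment at which its call begins. camera_info takes no time and is no camera call.
- job_done(): hands the job in; it is judged then, once.
The state is a dict: "clock": time; "joints": joint angles; "joint_vel": joint speeds; "joint_efforts": joint torques, N m; "position": TCP position; "ee_rot": TCP orientation; "contact_force": force on the tool from outside, world axes, zero at the start; "wrist_torque": the same for the moment, N m; "gripper_width": finger opening in mm; "grasp_force": force on a finger pad.
Only numpy, scipy, OpenCV 4.12 (cv2) and the standard library are available. Lean on these libraries where they do the work, as an engineer would, in place of code of your own. Each camera call takes 0.05 s, during which the arm holds its last target. There are 200 camera calls.

## Task

One of the two octagonal adapter sleeves in the rack is clear inside and the other has something stuck in its blind end: find out which by sliding a sleeve, mouth first, onto the level gauge pin, without forcing it. Take a sleeve out of the rack, lay it on its side on the bench and let go, then take it across its flats to try it. Leave the sleeve that goes fully home against the shoulder on the pin, put the one that stops short in the grey tray, and leave the flask, beaker and bottle alone.

Things in the scene. Friction and masses are not known exactly. Their poses are not given: they have to be found in the camera images.
- sleeve_a: One of two like aluminium octagonal sleeves, 34 mm across flats, 74 long, bore 18, about 80 g. Origin on the axis at mid-length; z runs from the open mouth (-37 mm) to the blind end (+37 mm); x, y square to flats. Starts mouth down in a rack pocket, blind end 24 mm out. One of the two (it varies which, and does not show) is blocked inside and stops 13 mm short of the gauge's shoulder.
- sleeve_b: One of two like aluminium octagonal sleeves, 34 mm across flats, 74 long, bore 18, about 80 g. Origin on the axis at mid-length; z runs from the open mouth (-37 mm) to the blind end (+37 mm); x, y square to flats. Starts mouth down in a rack pocket, blind end 24 mm out. One of the two (it varies which, and does not show) is blocked inside and stops 13 mm short of the gauge's shoulder.
- rack: White rack block, 64 (x) x 170 (y) x 56 mm high, fixed. Origin under its centre. Two square pockets 36 mm wide and 50 mm deep at y = +45 and -45 mm, each holding a sleeve upright with flats square to the rack's sides.
- gauge: Fixed steel gauge. Origin on the bench below the middle of the shoulder face. Level pin, 16 mm diameter, 56 long (last 6 tapering to 8), sticks out along -x, its axis at z = 70 mm. Shoulder block 64 wide, 22 thick, top at z = 96; base plate 12 high, 90 wide, x = -25 to +85. A sleeve fully home has its origin at x = -37, y = 0, z = 69 to 70 mm.
- tray: Grey open tray, 150 (x) x 190 (y) mm, rim 26 mm high, walls and floor 4 mm, fixed. Origin under its centre.
- flask: Small glass conical flask, 45 mm wide, 62 mm high, loose. It should stay where it stands; origin in the middle of its underside.
- beaker: Small beaker, 52 mm wide, 69 mm high, loose. It should stay where it stands; origin in the middle of its underside.
- bottle: White bottle with a blue screw cap, 66 mm wide, 116 mm high, loose. It should stay where it stands; origin in the middle of its underside.
Not all that is in view belongs to the job. What is shaped like the sleeve_a but red is not meant.

How it is judged (in metres and radians):
On the way:
1. a sleeve has been taken out of the rack, laid on its side and let go (((angle between sleeve_a's own z axis and vertical between 1.5 and 1.65 rad and height (world z) of sleeve_a below 0.03 m and contact force between sleeve_a and the fingers below 0.1 N and linear speed of sleeve_a below 0.03 m/s) or (angle between sleeve_b's own z axis and vertical between 1.5 and 1.65 rad and height (world z) of sleeve_b below 0.03 m and contact force between sleeve_b and the fingers below 0.1 N and linear speed of sleeve_b below 0.03 m/s))), for 0.2 s.
At the end, for the whole second after the job is handed in: One sleeve is on the gauge pin, at rest, its mouth within 3.5 mm of the shoulder, centred within 5 mm sideways and 6 mm in height, in line within 0.12 rad (only the clear one can go that far); the other rests in the tray, standing or lying. Both are let go ((((x of sleeve_a in the frame of gauge above -0.0405 m and y of sleeve_a in the frame of gauge between -0.005 and 0.005 m and z of sleeve_a in the frame of gauge between 0.064 and 0.076 m and angle between the z axis of sleeve_a and the x axis of gauge, either way round below 0.12 rad and linear speed of sleeve_a below 0.02 m/s) and (x of sleeve_b in the frame of tray between -0.071 and 0.071 m and y of sleeve_b in the frame of tray between -0.091 and 0.091 m and height (world z) of sleeve_b below 0.055 m and linear speed of sleeve_b below 0.02 m/s and contact force between sleeve_b and tray above 0.2 N)) or ((x of sleeve_b in the frame of gauge above -0.0405 m and y of sleeve_b in the frame of gauge between -0.005 and 0.005 m and z of sleeve_b in the frame of gauge between 0.064 and 0.076 m and angle between the z axis of sleeve_b and the x axis of gauge, either way round below 0.12 rad and linear speed of sleeve_b below 0.02 m/s) and (x of sleeve_a in the frame of tray between -0.071 and 0.071 m and y of sleeve_a in the frame of tray between -0.091 and 0.091 m and height (world z) of sleeve_a below 0.055 m and linear speed of sleeve_a below 0.02 m/s and contact force between sleeve_a and tray above 0.2 N)))); the robot touches nothing.
It fails at once if flask is moved more than 30 mm (distance of flask from where it was at the start of the episode above 0.03 m).
It fails at once if beaker is moved more than 30 mm (distance of beaker from where it was at the start of the episode above 0.03 m).
It fails at once if bottle is moved more than 30 mm (distance of bottle from where it was at the start of the episode above 0.03 m).
It fails at once if the gauge is pressed with more than 80 N (forcing a sleeve) (contact force between gauge and anything else above 80 N).
It also fails if it takes over 72 s, if anything falls off the work surface, if the arm or the gripper's body presses on something with over 40 N, if the wrist force passes 120 N, or if a joint passes its speed limit or range.

## Working session

There is one attempt and no reset: what is moved stays moved. The work goes in short steps, Python scripts to look and compute and a tool call to move; the robot and the scene stay as the last step left them, time stands still between calls to the robot, and variables do not carry over. Pictures are saved under pics/ and viewed, at most 10 in all, crops included, and the job is handed in when it is done.

Besides the shell and the picture viewer there is one more tool, called after ">>>" in YAML: its name, and indented under it one key for each argument. send_rows: Moves the arm, as the interface text tells. Its arguments: {"type":"object","properties":{"series":{"type":"array"}},"required":["series"]}

```bash
mkdir -p pics; ls
python3 - <<'E'
from bench import monitor,get_image,camera_info
import cv2
for n in("top","side"):
    cv2.imwrite(f"pics/{n}0.png",cv2.cvtColor(get_image(n),cv2.COLOR_RGB2BGR)); print(n,camera_info(n))
print(monitor.read_state())
E
```

```text
pics
top {'intrinsics': array([[384.81613865,   0.        , 317.13560214],
       [  0.        , 384.81613865, 207.85079271],
       [  0.        ,   0.        ,   1.        ]]), 'dist_coeffs': array([-0.02235008,  0.        ,  0.        ,  0.        ,  0.        ]), 'R': array([[-0.01890187, -0.99981991,  0.00169554],
       [-0.98174602,  0.01823912, -0.18932007],
       [ 0.18925505, -0.0052431 , -0.98191397]]), 't': array([ -43.45750927,  602.51434344, 1081.05938949])}
side {'intrinsics': array([[438.80598101,   0.        , 321.10698536],
       [  0.        , 438.80598101, 198.28433819],
       [  0.        ,   0.        ,   1.        ]]), 'dist_coeffs': array([0.03148642, 0.        , 0.        , 0.        , 0.        ]), 'R': array([[ 8.98496843e-01, -4.38979103e-01, -8.78150913e-04],
       [-2.76992492e-01, -5.65390523e-01, -7.76922593e-01],
       [ 3.40556285e-01,  6.98305738e-01, -6.29595515e-01]]), 't': array([-547.71414969,  173.07511381, 1293.04731171])}
{'clock': 0.1, 'joints': array([ 1.47859072e+00,  3.85459619e-01,  6.73995133e-03, -3.83735983e-04,
       -1.19401915e+00, -2.58616474e-01]), 'joint_vel': array([-0.00058848, -0.00134634,  0.00264562,  0.0004863 , -0.00125947,
       -0.00168272]), 'joint_efforts': array([-2.83921690e-04, -3.93318057e+01,  1.88930959e+01,  4.19802099e+00,
       -2.57271844e-03,  2.69767717e-06]), 'position': array([214.60142762, 586.4354651 , 230.3418683 ]), 'ee_rot': array([ 9.84642058e-01, -1.74582483e-01, -9.70043118e-05,  9.82705090e-04]), 'contact_force': array([ 0.52631678, -0.03023568, -0.74221947]), 'wrist_torque': array([-0.06729647, -0.02689189, -0.02428853]), 'grasp_force': 0.0, 'gripper_width': 85.49833873573483}
```

View pics/top0.png

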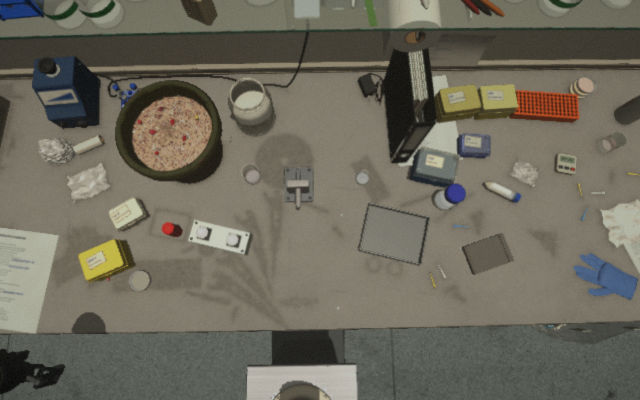

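View pics/side0.png

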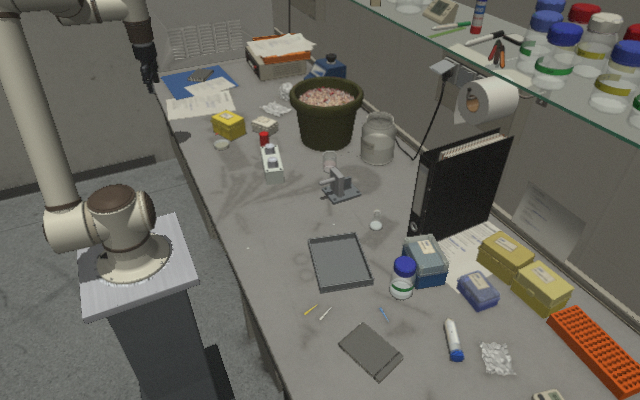

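The top view shows the rack at about (219,236) with two sleeves, the red decoy at (171,229), the gauge at (299,185) with its pin pointing towards the robot, and the tray at (394,234). The beaker is at (251,174), the flask at (362,177) and the bottle at (450,195). Next I'll zoom in.

```bash
cat > h.py <<'E'
import numpy as np,cv2
from bench import monitor,get_image,camera_info
from scipy.spatial.transform import Rotation as Ro
def proj(n,P):
    c=camera_info(n); return cv2.projectPoints(np.asarray(P,float).reshape(-1,1,3),cv2.Rodrigues(c["R"])[0],c["t"],c["intrinsics"],c["dist_coeffs"])[0].reshape(-1,2)
def back(n,uv,z):
    c=camera_info(n); p=cv2.undistortPoints(np.asarray(uv,float).reshape(-1,1,2),c["intrinsics"],c["dist_coeffs"]).reshape(-1,2)
    d=np.c_[p,np.ones(len(p))]@c["R"]; o=-c["R"].T@c["t"]
    return o+d*((np.broadcast_to(z,len(p))-o[2])/d[:,2])[:,None]
def crop(img,x0,y0,w,h,s,out): cv2.imwrite(out,cv2.resize(img[y0:y0+h,x0:x0+w],None,fx=s,fy=s,interpolation=cv2.INTER_CUBIC))
E
python3 - <<'E'
import cv2,numpy as np
from h import crop
t=cv2.imread("pics/top0.png")
a=cv2.resize(t[160:262,150:320],None,fx=4.7,fy=4.7,interpolation=cv2.INTER_CUBIC)
cv2.imwrite("pics/c1.png",a)
s=cv2.imread("pics/side0.png")
cv2.imwrite("pics/c2.png",cv2.resize(s[125:245,240:400],None,fx=5,fy=5,interpolation=cv2.INTER_CUBIC))
E
```

```text
(no output)
```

View pics/c1.png

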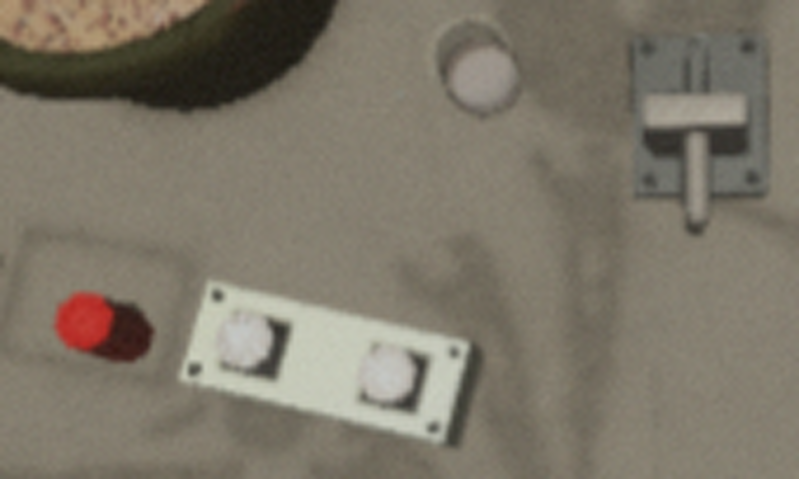

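View pics/c2.png

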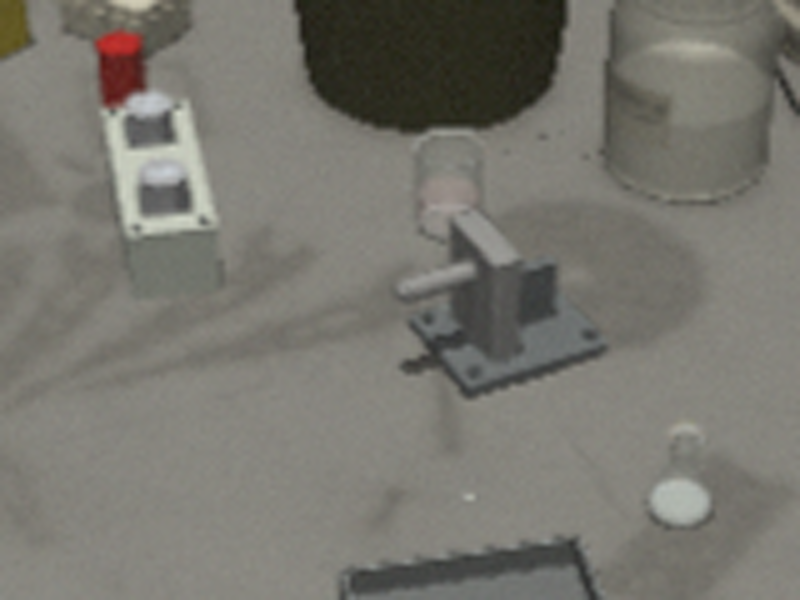

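The crops show the rack's top corners and two grey sleeve tops at c1 (246,339) and (389,376). The gauge pin tip is at c1 (696,228) and c2 (400,292). I'll fit the poses now.

```bash
cat > fit.py <<'E'
from h import *
from scipy.optimize import least_squares
T=lambda p:[((p[0]+.5)/4.7-.5+150),((p[1]+.5)/4.7-.5+160)]
S=lambda p:[((p[0]+.5)/5-.5+240),((p[1]+.5)/5-.5+125)]
def fit(name,pts,x0):
    def W(q,L): 
        c,s=np.cos(q[2]),np.sin(q[2]); L=np.array(L,float)
        return np.c_[q[0]+c*L[:,0]-s*L[:,1],q[1]+s*L[:,0]+c*L[:,1],L[:,2]]
    def r(q):
        o=[]
        for n in pts:
            L,uv=zip(*pts[n]); o.append((proj(n,W(q,L))-np.array(uv)).ravel())
        return np.concatenate(o)
    for k in (None,"top","side"):
        P=pts; 
        if k: pts={k:P[k]}
        s=least_squares(r,x0,loss="soft_l1"); print(name,k,s.x.round(3)); 
        if k is None: print(r(s.x).reshape(-1,2).round(1).tolist()); best=s.x
        pts=P
    return best
if __name__=="__main__":
    rk=fit("rack",{"top":[((32,85,56),T((209,281))),((32,-85,56),T((473,342))),((-32,-85,56),T((449,444))),((-32,85,56),T((181,381)))],
     "side":[((-32,85,56),S((100,108))),((32,85,56),S((185,100))),((32,-85,56),S((217,225))),((-32,-85,56),S((123,235)))]},[480,250,0])
    g=fit("gauge",{"top":[((85,45,12),T((631,33))),((85,-45,12),T((766,33))),((-25,-45,12),T((769,196))),((-25,45,12),T((636,198))),
       ((0,32,96),T((645,127))),((0,-32,96),T((745,129))),((22,32,96),T((647,94))),((22,-32,96),T((746,95))),((-56,0,70),T((697,228)))],
     "side":[((-25,45,12),S((410,318))),((-25,-45,12),S((470,388))),((85,-45,12),S((606,345))),((-56,0,70),S((400,292))),
       ((0,32,96),S((452,219))),((22,32,96),S((472,207))),((22,-32,96),S((524,261))),((0,-32,96),S((496,267)))]},[600,40,0])
    t=fit("tray",{"top":[((75,95,26),[369,204]),((75,-95,26),[428,214]),((-75,-95,26),[419,265]),((-75,95,26),[359,254])],"side":[((-75,95,26),[308,239])]},[500,-150,0])
    print("sleeves",back("top",[T((246,339)),T((389,376))],80).round(1),"red",back("top",[T((86,322))],74).round())
    print("flask,beaker,bottle",back("side",[[376,226],[328,172],[401,294]],0).round())
    print("bench front edge",back("top",[[300,329]],0).round())
E
python3 fit.py
```

```text
rack None [ 5.21290e+02  2.33841e+02 -2.45000e-01]
[[0.2, 0.3], [-0.4, 0.3], [-0.9, -0.1], [-0.1, 0.1], [0.3, 0.4], [0.2, 0.1], [0.2, 0.5], [0.7, 0.7]]
rack top [ 5.21734e+02  2.32992e+02 -2.43000e-01]
rack side [ 5.21176e+02  2.36940e+02 -2.49000e-01]
gauge None [6.57183e+02 7.38000e-01 2.00000e-03]
[[0.4, 0.7], [0.3, 0.1], [0.3, -0.3], [-0.5, -0.2], [-0.3, 0.4], [0.5, -0.5], [-0.8, 0.0], [0.2, -0.6], [0.3, -0.6], [-0.4, -0.6], [-0.6, 0.2], [0.7, -0.2], [-0.9, 0.7], [-0.5, -0.4], [1.3, 0.4], [-0.1, -0.4], [-0.4, 0.1]]
gauge top [656.783   1.026 -25.136]
gauge side [6.57651e+02 2.49000e-01 1.50000e-02]
tray None [ 524.457 -284.857   31.201]
[[-1.8, -0.4], [0.8, 1.6], [2.7, -0.5], [-0.3, -2.0], [-2.6, -0.0]]
tray top [ 523.203 -284.028   31.212]
tray side [ 577.812 -248.32    75.696]
sleeves [[533.6 277.2  80. ]
 [509.4 189.2  80. ]] red [[547. 378.  74.]]
flask,beaker,bottle [[ 708. -197.    0.]
 [ 703.  134.    0.]
 [ 626. -457.    0.]]
bench front edge [[251.   2.   0.]]
```

>>> send_rows:
  series:
    - [[34.5,22.6,5],[0,0,0],55]
    - [[34.5,22.6,5],[0,0,0],55]
    - [[34.5,22.6,5],[0,0,0],55]
    - [[34.5,22.6,5],[0,0,0],55]
    - [[34.5,22.6,5],[0,0,0],55]
    - [[34.5,22.6,5],[0,0,0],55]
    - [[34.5,22.6,5],[0,0,0],55]
    - [[34.5,22.6,5],[0,0,0],55]

```text
clock: 0.9
position: [412.3, 320.7, 190.9]
ee_rot: [0.985, -0.174, -0.0, 0.0]
contact_force: [0.9, 0.1, 0.6]
gripper_width: 55.2
grasp_force: 0.0
```

>>> send_rows:
  series:
    - [[34.5,22.6,5],[0,0,0],55]
    - [[34.5,22.6,5],[0,0,0],55]
    - [[34.5,22.6,5],[0,0,0],55]
    - [[34.5,22.6,5],[0,0,0],55]
    - [[0,0,0],[0,0,0.1465],55]
    - [[0,0,0],[0,0,0.1465],55]
    - [[0,0,0],[0,0,0.1465],55]
    - [[0,0,0],[0,0,0.1465],55]

```text
clock: 1.7
position: [510.1, 189.5, 170.8]
ee_rot: [0.891, -0.454, -0.0, 0.0]
contact_force: [-0.1, 0.2, -0.4]
gripper_width: 54.9
grasp_force: 0.0
```

>>> send_rows:
  series:
    - [[0,0,0],[0,0,0.1465],55]
    - [[0,0,0],[0,0,0.1465],55]
    - [[0,0,0],[0,0,0.1465],55]
    - [[0,0,0],[0,0,0.1465],55]
    - [[0,0,0],[0,0,0.1465],55]
    - [[0,0,0],[0,0,0.1465],55]
    - [[0,0,0],[0,0,0],55]
    - [[0,0,0],[0,0,0],55]

```text
clock: 2.5
position: [510.2, 189.9, 171.0]
ee_rot: [-0.617, 0.787, 0.0, -0.0]
contact_force: [0.1, 0.2, 0.4]
gripper_width: 55.3
grasp_force: 0.0
```

```bash
cat > st.py <<'E'
from h import *
import sys
def st(tag=""):
    s=monitor.read_state(); R=Ro.from_quat(s["ee_rot"]).as_matrix()
    print("t",round(s["clock"],2),"p",s["position"].round(1),"x",R[:,0].round(3),"y",R[:,1].round(3),"z",R[:,2].round(3),"q",s["joints"].round(3),"F",s["contact_force"].round(1),"w",round(s["gripper_width"],1),"g",round(s["grasp_force"],1))
    return s,R
def rel(target,**k):
    s,R=st(); print("shift in tool axes to",target,":",(R.T@(np.array(target)-s["position"])).round(1))
if __name__=="__main__":
    if len(sys.argv)>3: rel([float(a) for a in sys.argv[1:4]])
    else: st()
E
python3 st.py 509.5 189.7 60
```

```text
t 2.5 p [510.2 189.9 171. ] x [-0.24  -0.971  0.   ] y [-0.971  0.24   0.   ] z [-0.001 -0.    -1.   ] q [ 0.654  0.302 -0.279 -0.    -0.991 -0.896] F [0.1 0.2 0.4] w 55.3 g 0.0
shift in tool axes to [509.5, 189.7, 60.0] : [  0.3   0.5 111. ]
```

>>> send_rows:
  series:
    - [[0,0,30],[0,0,0],55]
    - [[0,0,30],[0,0,0],55]
    - [[0,0,30],[0,0,0],55]
    - [[0,0,20],[0,0,0],55]
    - [[0,0,0],[0,0,0],30]
    - [[0,0,0],[0,0,0],30]
    - [[0,0,0],[0,0,0],30]
    - [[0,0,0],[0,0,0],30]

```text
clock: 3.3
position: [510.8, 190.3, 62.5]
ee_rot: [-0.616, 0.788, -0.0, 0.001]
contact_force: [0.1, -0.8, -0.5]
gripper_width: 32.5
grasp_force: 62.1
```

>>> send_rows:
  series:
    - [[0,0,0],[0,0,0],30]
    - [[0,0,0],[0,0,0],30]

```text
clock: 3.5
position: [510.7, 190.3, 62.0]
ee_rot: [-0.616, 0.788, -0.0, 0.001]
contact_force: [-0.1, -0.4, -0.8]
gripper_width: 32.3
grasp_force: 62.1
```

```bash
python3 st.py
```

```text
t 3.5 p [510.7 190.3  62. ] x [-0.242 -0.97  -0.001] y [-0.97   0.242 -0.001] z [ 0.001  0.001 -1.   ] q [ 0.654  0.435 -0.402  0.    -0.732 -0.899] F [-0.1 -0.4 -0.8] w 32.3 g 62.1
```

>>> send_rows:
  series:
    - [[0,0,-30],[0,0,0],30]
    - [[0,0,-30],[0,0,0],30]
    - [[0,0,-30],[0,0,0],30]
    - [[36.5,5.5,0],[0,0,0],30]
    - [[36.5,5.5,0],[0,0,0],30]
    - [[36.5,5.5,0],[0,0,0],30]
    - [[36.5,5.5,0],[0,0,0],30]
    - [[36.5,5.5,0],[0,0,0],30]

```text
clock: 4.3
position: [438.8, 18.5, 151.8]
ee_rot: [-0.616, 0.788, -0.0, 0.001]
contact_force: [-0.0, -0.0, -0.3]
gripper_width: 32.5
grasp_force: 62.5
```

>>> send_rows:
  series:
    - [[0,0,0],[0,-0.1,0],30]
    - [[0,0,0],[0,-0.1,0],30]
    - [[0,0,0],[0,-0.1,0],30]
    - [[0,0,0],[0,-0.1,0],30]
    - [[0,0,0],[0,0,0],30]

```text
clock: 4.8
position: [439.8, 17.8, 151.6]
ee_rot: [-0.601, 0.774, 0.122, 0.158]
contact_force: [-0.2, -0.6, -1.6]
gripper_width: 32.6
grasp_force: 62.5
```

```bash
python3 st.py
```

```text
t 4.8 p [439.8  17.8 151.6] x [-0.228 -0.892 -0.391] y [-0.969  0.248 -0.001] z [ 0.097  0.379 -0.92 ] q [ 0.115  0.151 -0.428 -0.485 -0.9   -0.078] F [-0.2 -0.6 -1.6] w 32.6 g 62.5
```

>>> send_rows:
  series:
    - [[0,0,0],[0,-0.1,0],30]
    - [[0,0,0],[0,-0.1,0],30]
    - [[0,0,0],[0,-0.1,0],30]
    - [[0,0,0],[0,-0.1,0],30]
    - [[0,0,0],[0,-0.1,0],30]
    - [[0,0,0],[0,-0.1,0],30]
    - [[0,0,0],[0,-0.1,0],30]
    - [[0,0,0],[0,-0.1,0],30]

```text
clock: 5.6
position: [439.1, 19.4, 151.1]
ee_rot: [-0.508, 0.65, 0.348, 0.445]
contact_force: [0.3, -0.7, -0.9]
gripper_width: 32.9
grasp_force: 62.5
```

>>> send_rows:
  series:
    - [[0,0,0],[0,0,0],30]
    - [[0,0,0],[0,0,0],30]

```text
clock: 5.8
position: [439.2, 19.6, 150.6]
ee_rot: [-0.508, 0.651, 0.348, 0.443]
contact_force: [0.5, -0.3, -0.3]
gripper_width: 32.4
grasp_force: 62.5
```

```bash
python3 st.py 440 18 37
```

```text
t 5.8 p [439.2  19.6 150.6] x [-0.09  -0.354 -0.931] y [-0.97   0.241  0.002] z [ 0.224  0.903 -0.365] q [-0.449  0.469 -0.331 -1.165 -1.441  0.811] F [ 0.5 -0.3 -0.3] w 32.4 g 62.5
shift in tool axes to [440.0, 18.0, 37.0] : [106.2  -1.4  40.3]
```

>>> send_rows:
  series:
    - [[19.5,0,7.6],[0,0,0],30]
    - [[19.5,0,7.6],[0,0,0],30]
    - [[19.5,0,7.6],[0,0,0],30]
    - [[19.5,0,7.6],[0,0,0],30]
    - [[19.5,0,7.6],[0,0,0],30]
    - [[1.9,0,0.7],[0,0,0],30]
    - [[1.9,0,0.7],[0,0,0],30]
    - [[1.9,0,0.7],[0,0,0],30]

```text
clock: 6.6
position: [439.9, 19.7, 41.7]
ee_rot: [-0.509, 0.65, 0.347, 0.445]
contact_force: [0.0, -0.2, -0.6]
gripper_width: 32.9
grasp_force: 62.5
```

```bash
python3 st.py 440 18 37
python3 - <<'E'
from h import *
i=cv2.cvtColor(get_image("side"),cv2.COLOR_RGB2BGR); cv2.imwrite("pics/s1.png",i); crop(i,130,120,260,180,3,"pics/s1c.png")
E
```

```text
t 6.6 p [439.9  19.7  41.7] x [-0.085 -0.353 -0.932] y [-0.97   0.241 -0.003] z [ 0.226  0.904 -0.364] q [-0.46   0.706 -0.349 -1.201 -1.351  1.058] F [ 0.  -0.2 -0.6] w 32.9 g 62.5
shift in tool axes to [440.0, 18.0, 37.0] : [ 5.  -0.5  0.2]
```

View pics/s1c.png

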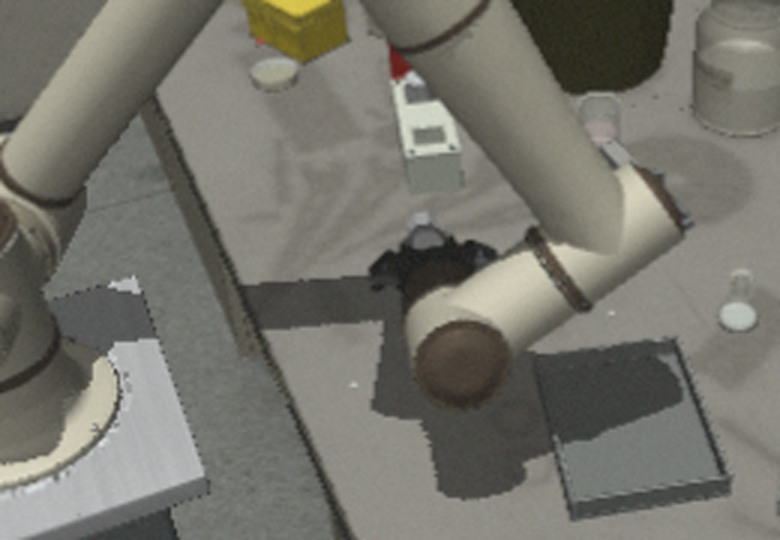

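The arm holds the sleeve tilted, with the mouth just above the bench at about (425,235) in the crop. The rack's near pocket is empty and the wrist is clear of the tray and gauge. I'll keep lowering until it touches.

>>> send_rows:
  series:
    - [[1.9,0,0.7],[0,0,0],30]
    - [[1.4,0,0.5],[0,0,0],30]
    - [[0.9,0,0.4],[0,0,0],30]
    - [[0,0,0],[0,0,0],30]

```text
clock: 7.05
position: [439.4, 19.5, 36.1]
ee_rot: [-0.508, 0.651, 0.347, 0.445]
contact_force: [-1.5, 0.3, -1.3]
gripper_width: 32.4
grasp_force: 62.5
```

>>> send_rows:
  series:
    - [[0.9,0,0.4],[0,0,0],30]
    - [[0,0,0],[0,0,0],30]

```text
clock: 7.25
position: [439.4, 19.6, 35.0]
ee_rot: [-0.508, 0.651, 0.348, 0.445]
contact_force: [0.4, -0.1, -0.2]
gripper_width: 32.5
grasp_force: 62.5
```

```bash
python3 st.py 440 18 37
```

```text
t 7.25 p [439.4  19.6  35. ] x [-0.088 -0.351 -0.932] y [-0.97   0.243  0.   ] z [ 0.226  0.904 -0.362] q [-0.463  0.722 -0.35  -1.204 -1.347  1.07 ] F [ 0.4 -0.1 -0.2] w 32.5 g 62.5
shift in tool axes to [440.0, 18.0, 37.0] : [-1.4 -1.  -2. ]
```

>>> send_rows:
  series:
    - [[0.9,0,0.4],[0,0,0],30]
    - [[0.9,0,0.4],[0,0,0],30]
    - [[0,0,0],[0,0,0],30]

```text
clock: 7.55
position: [439.4, 19.7, 33.3]
ee_rot: [-0.508, 0.65, 0.348, 0.445]
contact_force: [-0.1, -0.8, 0.5]
gripper_width: 32.5
grasp_force: 62.7
```

```bash
python3 st.py
```

```text
t 7.55 p [439.4  19.7  33.3] x [-0.088 -0.351 -0.932] y [-0.97   0.242  0.   ] z [ 0.226  0.905 -0.362] q [-0.463  0.726 -0.349 -1.204 -1.347  1.074] F [-0.1 -0.8  0.5] w 32.5 g 62.7
```

>>> send_rows:
  series:
    - [[0,0,0],[0,0,0],60]
    - [[0,0,0],[0,0,0],60]
    - [[0,0,0],[0,0,0],60]
    - [[0,0,0],[0,0,0],60]
    - [[0,0,-20],[0,0,0],60]
    - [[0,0,-30],[0,0,0],60]
    - [[0,0,-30],[0,0,0],60]
    - [[-35,0,-13],[0,0,0],60]

```text
clock: 8.35
position: [420.6, -54.2, 97.5]
ee_rot: [-0.506, 0.652, 0.349, 0.444]
contact_force: [1.7, -0.2, 0.4]
gripper_width: 59.8
grasp_force: 0.0
```

>>> send_rows:
  series:
    - [[-35,0,-13],[0,0.1,0],60]
    - [[-20,0,0],[0,0.15,0],60]
    - [[0,0,0],[0,0.15,0],60]
    - [[0,0,0],[0,0.15,0],60]
    - [[0,0,0],[0,0.15,0],60]
    - [[0,0,0],[0,0.15,0],60]
    - [[0,0,0],[0,0.15,0],60]
    - [[0,0,0],[0,0.15,0],60]

```text
clock: 9.15
position: [424.1, -42.3, 155.9]
ee_rot: [-0.616, 0.788, 0.014, 0.021]
contact_force: [-0.0, -1.1, -0.4]
gripper_width: 60.0
grasp_force: 0.0
```

>>> send_rows:
  series:
    - [[0,0,0],[0,0.05,0],60]
    - [[0,0,0],[0,0,0],60]

```text
clock: 9.35
position: [422.9, -41.4, 154.2]
ee_rot: [-0.617, 0.787, 0.002, 0.001]
contact_force: [-0.5, -0.1, 0.3]
gripper_width: 59.9
grasp_force: 0.0
```

```bash
python3 st.py
python3 - <<'E'
from h import *
i=cv2.cvtColor(get_image("top"),cv2.COLOR_RGB2BGR); j=cv2.cvtColor(get_image("side"),cv2.COLOR_RGB2BGR)
cv2.imwrite("pics/t2.png",i);cv2.imwrite("pics/s2.png",j)
a=cv2.resize(i[150:320,220:360],None,fx=2.8,fy=2.8,interpolation=3); b=cv2.resize(j[100:270,200:340],None,fx=2.8,fy=2.8,interpolation=3)
cv2.imwrite("pics/c3.png",np.hstack([a,b]))
E
```

```text
t 9.35 p [422.9 -41.4 154.2] x [-0.238 -0.971 -0.003] y [-0.971  0.238  0.002] z [-0.001  0.004 -1.   ] q [ 0.285  0.123 -0.567 -0.005 -0.88  -0.523] F [-0.5 -0.1  0.3] w 59.9 g 0.0
```

View pics/c3.png

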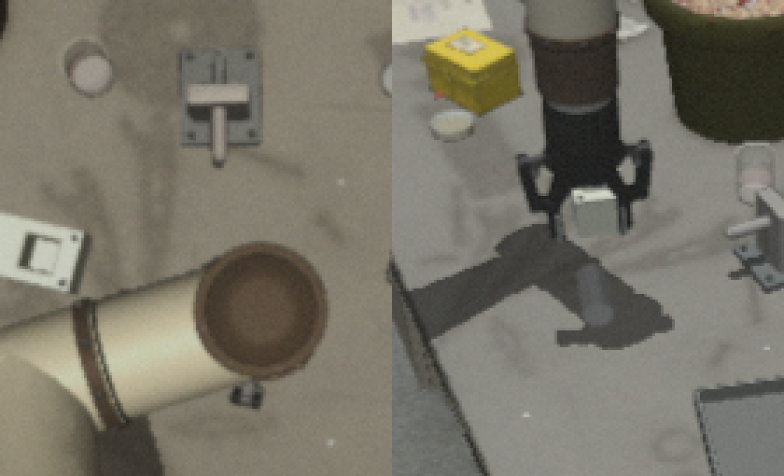

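The right panel shows the sleeve lying on its side in the gripper's shadow, with the blind end at about (600,312) and the mouth end at about (590,268). I'll measure it against a projected model.

```bash
cat > ov.py <<'E'
from h import *
def model(c,yaw,n="side",z=17):
    u=np.array([np.cos(yaw),np.sin(yaw),0]);v=np.array([-u[1],u[0],0]);w=np.array([0,0,1.])
    a=np.radians(22.5+45*np.arange(8)); r=17/np.cos(np.pi/8)
    o=[np.array([*c,z])+s*37*u+r*np.cos(t)*v+r*np.sin(t)*w for s in(1,-1) for t in a]
    return proj(n,o)
E
python3 - <<'E'
from ov import *
j=cv2.imread("pics/s2.png"); x0,y0,w,h,s=245,175,60,55,10
a=cv2.resize(j[y0:y0+h,x0:x0+w],None,fx=s,fy=s,interpolation=3); a=cv2.convertScaleAbs(a,alpha=2.2,beta=-60)
p=(model((443,34.5),np.radians(76))-[x0-.5,y0-.5])*s
for k in(p[:8],p[8:]): cv2.polylines(a,[k.round().astype(int)],True,(0,0,255) if k is p[:8] else (0,255,0),1)
cv2.imwrite("pics/c4.png",a)
E
```

```text
(no output)
```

View pics/c4.png

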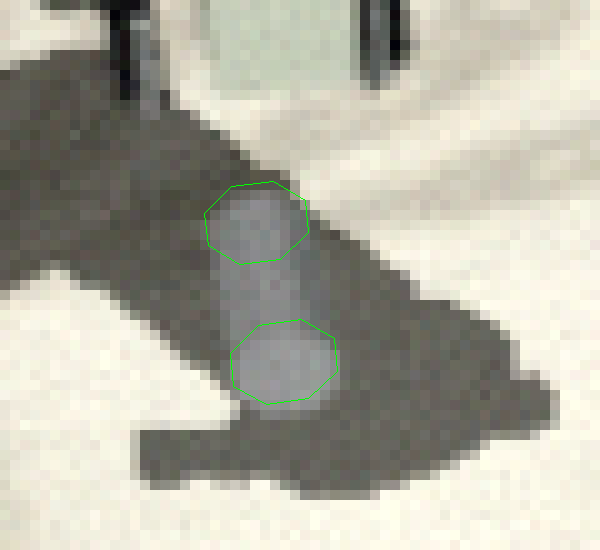

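>>> send_rows:
  series:
    - [[-38.3,-1.2,0],[0,0,0],60]
    - [[-38.3,-1.2,0],[0,0,0],60]
    - [[0,0,30],[0,0,0],60]
    - [[0,0,30],[0,0,0],60]
    - [[0,0,30],[0,0,0],60]
    - [[0,0,30],[0,0,0],60]
    - [[0,0,15],[0,0,0],60]
    - [[0,0,8],[0,0,0],60]

```text
clock: 10.25
position: [444.1, 30.0, 10.4]
ee_rot: [-0.614, 0.789, 0.002, 0.0]
contact_force: [-0.4, -0.3, 0.8]
gripper_width: 60.2
grasp_force: 0.0
```

>>> send_rows:
  series:
    - [[0,0,3],[0,0,0],60]
    - [[0,0,0],[0,0,0],60]

```text
clock: 10.45
position: [445.1, 31.1, 9.0]
ee_rot: [-0.615, 0.789, 0.001, 0.002]
contact_force: [-0.5, 0.4, 0.7]
gripper_width: 60.2
grasp_force: 0.0
```

```bash
python3 st.py 443.5 32.5 3
```

```text
t 10.45 p [445.1  31.1   9. ] x [-0.244 -0.97  -0.004] y [-0.97   0.244  0.   ] z [ 0.001  0.004 -1.   ] q [ 0.433  0.402 -0.685 -0.008 -0.482 -0.673] F [-0.5  0.4  0.7] w 60.2 g 0.0
shift in tool axes to [443.5, 32.5, 3.0] : [-1.   1.9  6.1]
```

>>> send_rows:
  series:
    - [[-1,1.5,4],[0,0,0],60]
    - [[0,0,1.5],[0,0,0],50]
    - [[0,0,0],[0,0,0],30]
    - [[0,0,0],[0,0,0],30]
    - [[0,0,0],[0,0,0],30]
    - [[0,0,0],[0,0,0],30]
    - [[0,0,0],[0,0,0],30]

```text
clock: 11.15
position: [443.7, 33.1, 3.9]
ee_rot: [-0.616, 0.788, 0.001, 0.002]
contact_force: [-1.7, 0.3, 5.3]
gripper_width: 32.9
grasp_force: 60.4
```

```bash
python3 st.py 443.5 32.5 3
```

```text
t 11.15 p [443.7  33.1   3.9] x [-0.242 -0.97  -0.005] y [-0.97   0.242 -0.   ] z [ 0.001  0.004 -1.   ] q [ 0.439  0.411 -0.692 -0.008 -0.465 -0.677] F [-1.7  0.3  5.3] w 32.9 g 60.4
shift in tool axes to [443.5, 32.5, 3.0] : [0.6 0.1 0.9]
```

>>> send_rows:
  series:
    - [[0,0,-15],[0,0,0],30]
    - [[0,0,-30],[0,0,0],30]
    - [[0,0,-30],[0,0,0],30]
    - [[0,0,0],[0,0,0.1473],30]
    - [[0,0,0],[0,0,0.1473],30]
    - [[0,0,0],[0,0,0.1473],30]
    - [[0,0,0],[0,0,0.1473],30]
    - [[0,0,0],[0,0,0.1473],30]

```text
clock: 11.95
position: [443.0, 32.4, 78.1]
ee_rot: [-0.287, 0.958, 0.002, 0.0]
contact_force: [0.2, -0.5, -0.8]
gripper_width: 32.7
grasp_force: 59.7
```

>>> send_rows:
  series:
    - [[0,0,0],[0,0,0.1473],30]
    - [[0,0,0],[0,0,0.1473],30]
    - [[0,0,0],[0,0,0.1473],30]
    - [[0,0,0],[0,0,0.1473],30]
    - [[0,0,0],[0,0,0],30]
    - [[0,0,0],[0,0,0],30]

```text
clock: 12.55
position: [443.1, 32.5, 78.1]
ee_rot: [-0.001, 1.0, 0.002, -0.0]
contact_force: [0.7, 0.5, -1.2]
gripper_width: 32.8
grasp_force: 59.7
```

```bash
python3 st.py 538 0.7 57
```

```text
t 12.55 p [443.1  32.5  78.1] x [-1.    -0.003  0.   ] y [-0.003  1.     0.004] z [-0.     0.004 -1.   ] q [ 0.438  0.27  -0.623 -0.006 -0.676 -2.002] F [ 0.7  0.5 -1.2] w 32.8 g 59.7
shift in tool axes to [538.0, 0.7, 57.0] : [-94.8 -32.1  21. ]
```

>>> send_rows:
  series:
    - [[-31.6,-10.7,7],[0,0,0],30]
    - [[-31.6,-10.7,7],[0,0,0],30]
    - [[-31.6,-10.7,7],[0,0,0],30]
    - [[0,0,0],[0,0,0],30]
    - [[0,0,0],[0,0,0],30]

```text
clock: 13.05
position: [537.8, 0.1, 56.4]
ee_rot: [-0.0, 1.0, 0.002, -0.001]
contact_force: [0.1, -0.3, -0.5]
gripper_width: 32.7
grasp_force: 59.8
```

```bash
python3 st.py 538 0.7 57;  python3 - <<'E'
from ov import *
i=cv2.cvtColor(get_image("top"),cv2.COLOR_RGB2BGR); j=cv2.cvtColor(get_image("side"),cv2.COLOR_RGB2BGR)
cv2.imwrite("pics/t3.png",i);cv2.imwrite("pics/s3.png",j)
s=monitor.read_state()["position"]
o=[]
for n,im,x0,y0 in(("top",i,265,165),("side",j,290,150)):
    a=cv2.resize(im[y0:y0+65,x0:x0+65],None,fx=6,fy=6,interpolation=3)
    p=(model(s[:2],0.,n,s[2]+13.1)-[x0-.5,y0-.5])*6
    cv2.polylines(a,[p[:8].round().astype(int)],True,(0,0,255),1);cv2.polylines(a,[p[8:].round().astype(int)],True,(0,255,0),1)
    q=(proj(n,[[657.2,.7,70],[601,.7,70]])-[x0-.5,y0-.5])*6
    cv2.polylines(a,[q.round().astype(int)],False,(255,0,255),1); o.append(a)
cv2.imwrite("pics/c5.png",np.hstack(o))
E
```

```text
t 13.05 p [5.378e+02 1.000e-01 5.640e+01] x [-1.    -0.     0.002] y [-0.     1.     0.004] z [-0.002  0.004 -1.   ] q [ 0.3    0.435 -0.42  -0.006 -0.716 -1.865] F [ 0.1 -0.3 -0.5] w 32.7 g 59.8
shift in tool axes to [538.0, 0.7, 57.0] : [-0.2  0.6 -0.6]
```

View pics/c5.png

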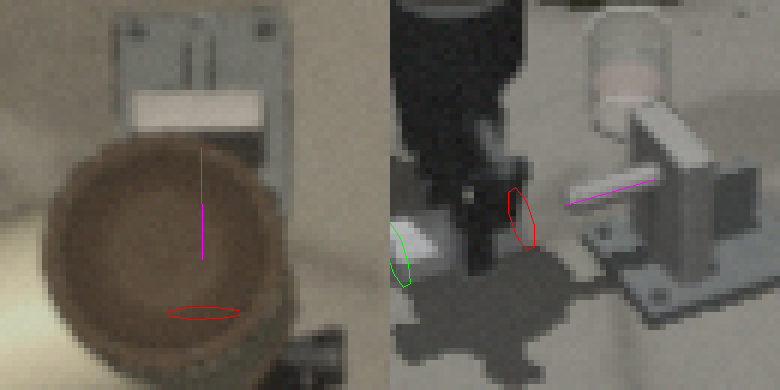

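The side panel shows the sleeve level, short of the pin tip at (570,197), and the axes line up to within about 2 mm. The taper will take that up, so I'll advance gently while watching the force.

>>> send_rows:
  series:
    - [[-10,0.3,-0.3],[0,0,0],30]
    - [[-10,0.3,0],[0,0,0],30]
    - [[-4,0,0],[0,0,0],30]
    - [[-4,0,0],[0,0,0],30]
    - [[-4,0,0],[0,0,0],30]
    - [[0,0,0],[0,0,0],30]

```text
clock: 13.75
position: [570.7, 1.1, 57.5]
ee_rot: [-0.0, 1.0, 0.002, 0.0]
contact_force: [0.4, -0.0, -0.7]
gripper_width: 32.9
grasp_force: 59.8
```

>>> send_rows:
  series:
    - [[-3,0,0],[0,0,0],30]
    - [[-3,0,0],[0,0,0],30]
    - [[0,0,0],[0,0,0],30]

```text
clock: 14.05
position: [576.6, 1.1, 57.6]
ee_rot: [-0.0, 1.0, 0.002, 0.0]
contact_force: [-0.1, 0.2, -0.3]
gripper_width: 32.8
grasp_force: 59.8
```

```bash
python3 st.py 620 0.7 57
```

```text
t 14.05 p [576.6   1.1  57.6] x [-1.    -0.    -0.001] y [-0.     1.     0.004] z [ 0.001  0.004 -1.   ] q [ 0.281  0.484 -0.324 -0.005 -0.762 -1.848] F [-0.1  0.2 -0.3] w 32.8 g 59.8
shift in tool axes to [620.0, 0.7, 57.0] : [-43.4  -0.4   0.6]
```

>>> send_rows:
  series:
    - [[-4,-0.2,0.5],[0,0,0],30]
    - [[-4,0,0],[0,0,0],30]
    - [[-4,0,0],[0,0,0],30]
    - [[-4,0,0],[0,0,0],30]
    - [[-4,0,0],[0,0,0],30]
    - [[-3,0,0],[0,0,0],30]
    - [[0,0,0],[0,0,0],30]

```text
clock: 14.75
position: [599.6, 0.9, 57.0]
ee_rot: [0.0, 1.0, 0.002, 0.0]
contact_force: [0.1, 1.1, -0.7]
gripper_width: 33.0
grasp_force: 59.8
```

>>> send_rows:
  series:
    - [[-2,0,0],[0,0,0],30]
    - [[-2,0,0],[0,0,0],30]
    - [[0,0,0],[0,0,0],30]

```text
clock: 15.05
position: [603.4, 0.9, 57.1]
ee_rot: [-0.0, 1.0, 0.002, 0.0]
contact_force: [-0.8, -0.4, -0.7]
gripper_width: 32.8
grasp_force: 59.8
```

>>> send_rows:
  series:
    - [[-2,0,0],[0,0,0],30]
    - [[0,0,0],[0,0,0],30]

```text
clock: 15.25
position: [605.4, 0.9, 57.1]
ee_rot: [-0.0, 1.0, 0.002, 0.0]
contact_force: [-0.0, -0.1, -0.5]
gripper_width: 32.6
grasp_force: 59.8
```

```bash
python3 st.py 620 0.7 57
```

```text
t 15.25 p [605.4   0.9  57.1] x [-1.    -0.    -0.001] y [-0.     1.     0.004] z [ 0.001  0.004 -1.   ] q [ 0.267  0.523 -0.249 -0.005 -0.796 -1.834] F [-0.  -0.1 -0.5] w 32.6 g 59.8
shift in tool axes to [620.0, 0.7, 57.0] : [-14.6  -0.2   0.1]
```

>>> send_rows:
  series:
    - [[-1,0,0],[0,0,0],30]
    - [[0,0,0],[0,0,0],30]
    - [[-1,0,0],[0,0,0],30]
    - [[0,0,0],[0,0,0],30]

```text
clock: 15.65
position: [607.3, 0.9, 57.1]
ee_rot: [-0.0, 1.0, 0.002, 0.0]
contact_force: [-0.4, 0.6, -1.3]
gripper_width: 32.6
grasp_force: 59.8
```

>>> send_rows:
  series:
    - [[-1,0,0],[0,0,0],30]
    - [[0,0,0],[0,0,0],30]

```text
clock: 15.85
position: [608.3, 0.9, 57.1]
ee_rot: [0.0, 1.0, 0.002, 0.0]
contact_force: [-1.1, 1.1, -0.7]
gripper_width: 32.5
grasp_force: 59.8
```

>>> send_rows:
  series:
    - [[-1,0,0],[0,0,0],30]
    - [[0,0,0],[0,0,0],30]

```text
clock: 16.05
position: [609.3, 0.9, 57.0]
ee_rot: [-0.0, 1.0, 0.002, 0.0]
contact_force: [0.1, -1.5, -0.3]
gripper_width: 32.9
grasp_force: 59.8
```

>>> send_rows:
  series:
    - [[-1,0,0],[0,0,0],30]
    - [[0,0,0],[0,0,0],30]

```text
clock: 16.25
position: [610.3, 0.9, 57.1]
ee_rot: [-0.0, 1.0, 0.002, 0.0]
contact_force: [1.1, 0.3, -0.6]
gripper_width: 32.9
grasp_force: 59.8
```

>>> send_rows:
  series:
    - [[-1,0,0],[0,0,0],30]
    - [[0,0,0],[0,0,0],30]

```text
clock: 16.45
position: [611.3, 0.9, 57.1]
ee_rot: [-0.0, 1.0, 0.002, 0.0]
contact_force: [0.8, 1.5, -2.0]
gripper_width: 32.8
grasp_force: 59.8
```

>>> send_rows:
  series:
    - [[-1,0,0],[0,0,0],30]
    - [[0,0,0],[0,0,0],30]
    - [[-1,0,0],[0,0,0],30]
    - [[0,0,0],[0,0,0],30]

```text
clock: 16.85
position: [613.3, 0.9, 57.1]
ee_rot: [-0.0, 1.0, 0.002, 0.0]
contact_force: [0.3, 0.1, 0.3]
gripper_width: 32.7
grasp_force: 59.8
```

>>> send_rows:
  series:
    - [[-1,0,0],[0,0,0],30]
    - [[0,0,0],[0,0,0],30]
    - [[-1,0,0],[0,0,0],30]
    - [[0,0,0],[0,0,0],30]

```text
clock: 17.25
position: [615.3, 0.9, 57.1]
ee_rot: [0.0, 1.0, 0.002, 0.0]
contact_force: [-0.2, 0.4, 0.0]
gripper_width: 32.9
grasp_force: 59.8
```

It has gone well past the blocked depth of about 607 with no force. I'll continue in 1 mm steps up to the shoulder.

>>> send_rows:
  series:
    - [[-1,0,0],[0,0,0],30]
    - [[0,0,0],[0,0,0],30]

```text
clock: 17.45
position: [616.3, 0.9, 57.0]
ee_rot: [-0.0, 1.0, 0.002, 0.0]
contact_force: [-0.5, 0.1, 0.1]
gripper_width: 32.6
grasp_force: 59.8
```

>>> send_rows:
  series:
    - [[-1,0,0],[0,0,0],30]
    - [[0,0,0],[0,0,0],30]

```text
clock: 17.65
position: [617.3, 0.9, 57.1]
ee_rot: [-0.0, 1.0, 0.002, 0.0]
contact_force: [0.3, -0.0, -0.5]
gripper_width: 32.9
grasp_force: 59.8
```

>>> send_rows:
  series:
    - [[-1,0,0],[0,0,0],30]
    - [[0,0,0],[0,0,0],30]

```text
clock: 17.85
position: [618.3, 0.9, 57.0]
ee_rot: [-0.0, 1.0, 0.002, 0.0]
contact_force: [-0.1, -1.0, -1.1]
gripper_width: 32.9
grasp_force: 59.8
```

>>> send_rows:
  series:
    - [[-1,0,0],[0,0,0],30]
    - [[0,0,0],[0,0,0],30]

```text
clock: 18.05
position: [619.3, 0.9, 57.1]
ee_rot: [0.0, 1.0, 0.002, 0.0]
contact_force: [-0.9, -0.7, -1.2]
gripper_width: 32.7
grasp_force: 59.8
```

>>> send_rows:
  series:
    - [[-0.7,0,0],[0,0,0],30]
    - [[0,0,0],[0,0,0],30]

```text
clock: 18.25
position: [620.0, 0.9, 57.1]
ee_rot: [-0.0, 1.0, 0.002, 0.0]
contact_force: [0.7, 0.3, -0.7]
gripper_width: 32.7
grasp_force: 59.8
```

>>> send_rows:
  series:
    - [[-0.7,0,0],[0,0,0],30]
    - [[0,0,0],[0,0,0],30]

```text
clock: 18.45
position: [620.7, 0.9, 57.1]
ee_rot: [0.0, 1.0, 0.002, 0.0]
contact_force: [0.3, -0.2, 0.2]
gripper_width: 32.8
grasp_force: 59.8
```

>>> send_rows:
  series:
    - [[-0.7,0,0],[0,0,0],30]
    - [[0,0,0],[0,0,0],30]

```text
clock: 18.65
position: [621.4, 0.9, 57.1]
ee_rot: [0.0, 1.0, 0.002, 0.0]
contact_force: [0.4, 0.9, -0.5]
gripper_width: 32.8
grasp_force: 59.8
```

>>> send_rows:
  series:
    - [[-0.7,0,0],[0,0,0],30]
    - [[0,0,0],[0,0,0],30]

```text
clock: 18.85
position: [622.1, 0.9, 57.1]
ee_rot: [-0.0, 1.0, 0.002, 0.0]
contact_force: [-0.3, 0.2, 0.1]
gripper_width: 32.9
grasp_force: 59.8
```

>>> send_rows:
  series:
    - [[-0.7,0,0],[0,0,0],30]
    - [[0,0,0],[0,0,0],30]

```text
clock: 19.05
position: [622.8, 0.9, 57.1]
ee_rot: [-0.0, 1.0, 0.002, 0.0]
contact_force: [-0.1, -0.3, -1.3]
gripper_width: 32.8
grasp_force: 59.8
```

>>> send_rows:
  series:
    - [[-0.7,0,0],[0,0,0],30]
    - [[0,0,0],[0,0,0],30]

```text
clock: 19.25
position: [623.5, 0.9, 57.1]
ee_rot: [0.0, 1.0, 0.002, 0.0]
contact_force: [-0.0, -0.2, 0.0]
gripper_width: 32.6
grasp_force: 59.8
```

```bash
python3 st.py 620 0.7 57;  python3 - <<'E'
from ov import *
j=cv2.cvtColor(get_image("side"),cv2.COLOR_RGB2BGR)
cv2.imwrite("pics/s4.png",j)
crop(j,295,140,80,65,8,"pics/c6.png")
E
```

```text
t 19.25 p [623.5   0.9  57.1] x [-1.  0. -0.] y [0.    1.    0.004] z [ 0.     0.004 -1.   ] q [ 0.259  0.548 -0.202 -0.005 -0.82  -1.826] F [-0.  -0.2  0. ] w 32.6 g 59.8
shift in tool axes to [620.0, 0.7, 57.0] : [ 3.5 -0.2  0.1]
```

View pics/c6.png

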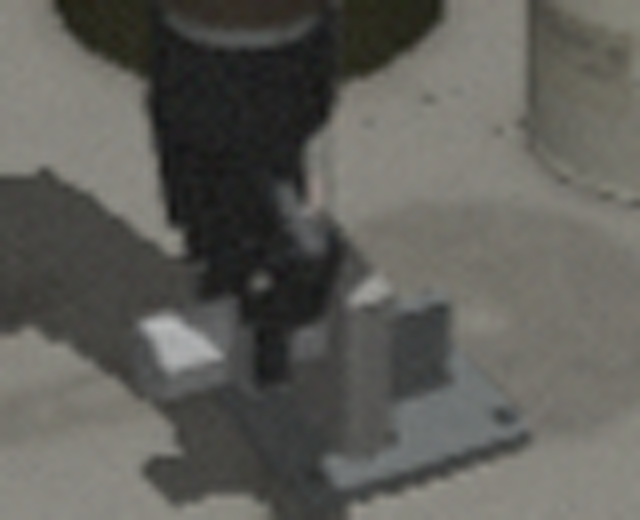

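The sleeve is on the pin, with its blind end at (175,350) and its mouth almost at the shoulder's front edge at (340,340). I'll keep easing it in until it touches.

>>> send_rows:
  series:
    - [[-0.7,0,0],[0,0,0],30]
    - [[0,0,0],[0,0,0],30]

```text
clock: 19.5
position: [624.2, 0.9, 57.1]
ee_rot: [-0.0, 1.0, 0.002, 0.0]
contact_force: [-0.0, -1.1, -0.7]
gripper_width: 32.8
grasp_force: 59.8
```

>>> send_rows:
  series:
    - [[-0.7,0,0],[0,0,0],30]
    - [[0,0,0],[0,0,0],30]

```text
clock: 19.7
position: [624.9, 0.9, 57.1]
ee_rot: [-0.0, 1.0, 0.002, 0.0]
contact_force: [0.8, 0.6, -0.7]
gripper_width: 32.9
grasp_force: 59.8
```

>>> send_rows:
  series:
    - [[-0.5,0,0],[0,0,0],30]
    - [[0,0,0],[0,0,0],30]

```text
clock: 19.9
position: [625.4, 0.9, 57.0]
ee_rot: [-0.0, 1.0, 0.002, 0.0]
contact_force: [-0.0, -1.0, -1.1]
gripper_width: 32.2
grasp_force: 59.8
```

>>> send_rows:
  series:
    - [[-0.5,0,0],[0,0,0],30]
    - [[0,0,0],[0,0,0],30]

```text
clock: 20.1
position: [625.9, 0.9, 57.1]
ee_rot: [0.0, 1.0, 0.002, 0.0]
contact_force: [-0.8, -0.1, -1.5]
gripper_width: 33.1
grasp_force: 59.8
```

>>> send_rows:
  series:
    - [[-0.5,0,0],[0,0,0],30]
    - [[0,0,0],[0,0,0],30]

```text
clock: 20.3
position: [626.3, 0.9, 57.1]
ee_rot: [-0.0, 1.0, 0.002, 0.0]
contact_force: [-0.7, 0.6, -0.5]
gripper_width: 32.5
grasp_force: 59.8
```

>>> send_rows:
  series:
    - [[-0.5,0,0],[0,0,0],30]
    - [[0,0,0],[0,0,0],30]

```text
clock: 20.5
position: [626.8, 0.9, 57.0]
ee_rot: [-0.0, 1.0, 0.002, 0.0]
contact_force: [0.3, 0.6, -1.2]
gripper_width: 32.4
grasp_force: 59.8
```

>>> send_rows:
  series:
    - [[-0.5,0,0],[0,0,0],30]
    - [[0,0,0],[0,0,0],30]

```text
clock: 20.7
position: [626.8, 0.9, 57.0]
ee_rot: [0.0, 1.0, 0.002, -0.0]
contact_force: [-1.2, 0.4, 0.3]
gripper_width: 33.0
grasp_force: 60.0
```

>>> send_rows:
  series:
    - [[-0.5,0,0],[0,0,0],30]
    - [[0,0,0],[0,0,0],30]

```text
clock: 20.9
position: [626.9, 0.8, 56.9]
ee_rot: [0.0, 1.0, 0.002, -0.001]
contact_force: [-3.5, 0.8, 1.8]
gripper_width: 32.7
grasp_force: 60.2
```

>>> send_rows:
  series:
    - [[-0.5,0,0],[0,0,0],30]
    - [[0,0,0],[0,0,0],30]

```text
clock: 21.1
position: [626.8, 0.8, 56.9]
ee_rot: [-0.0, 1.0, 0.002, -0.001]
contact_force: [-5.2, 1.3, 2.2]
gripper_width: 33.1
grasp_force: 60.3
```

Run:
```python
from ov import *
for c in(616.7,603.7):
    p=model((c,.8),0.,"side",70); p=(p-[294.5,139.5])*8
    print(c,"blind",p[8:].round().tolist())
    print("mouth",p[:8].round().tolist())
```

```text
616.7 blind [[129.0, 332.0], [139.0, 325.0], [154.0, 344.0], [164.0, 377.0], [165.0, 404.0], [154.0, 410.0], [140.0, 391.0], [130.0, 359.0]]
mouth [[288.0, 285.0], [299.0, 279.0], [315.0, 297.0], [325.0, 329.0], [325.0, 356.0], [313.0, 362.0], [298.0, 344.0], [288.0, 312.0]]
603.7 blind [[100.0, 340.0], [110.0, 334.0], [125.0, 352.0], [135.0, 385.0], [136.0, 412.0], [126.0, 418.0], [112.0, 399.0], [101.0, 367.0]]
mouth [[261.0, 293.0], [272.0, 287.0], [287.0, 305.0], [298.0, 337.0], [297.0, 364.0], [286.0, 370.0], [271.0, 352.0], [260.0, 320.0]]
```

Contact came at TCP x of 626.8. The 74 mm silhouette matches a centre at home, not 13 mm short, so this sleeve is the clear one. I'll back off, release and lift away.

>>> send_rows:
  series:
    - [[1.2,0,0],[0,0,0],30]
    - [[0,0,0],[0,0,0],60]
    - [[0,0,0],[0,0,0],60]
    - [[0,0,0],[0,0,0],60]
    - [[0,0,0],[0,0,0],60]
    - [[0,0,-10],[0,0,0],60]
    - [[0,0,-20],[0,0,0],60]
    - [[0,0,-30],[0,0,0],60]

```text
clock: 21.9
position: [626.2, 0.4, 116.7]
ee_rot: [0.0, 1.0, 0.002, -0.001]
contact_force: [0.9, 0.6, -0.1]
gripper_width: 60.1
grasp_force: 0.0
```

>>> send_rows:
  series:
    - [[0,0,-35],[0,0,0],60]
    - [[13.5,39.5,0],[0,0,0],60]
    - [[13.5,39.5,0],[0,0,0],60]
    - [[13.5,39.5,0],[0,0,0],60]
    - [[13.5,39.5,0],[0,0,0],60]
    - [[13.5,39.5,0],[0,0,0],60]
    - [[13.5,39.5,0],[0,0,0],60]
    - [[13.5,39.5,0],[0,0,0],60]

```text
clock: 22.7
position: [532.1, 278.7, 154.3]
ee_rot: [-0.0, 1.0, 0.002, 0.001]
contact_force: [0.6, -0.4, -0.6]
gripper_width: 60.0
grasp_force: 0.0
```

>>> send_rows:
  series:
    - [[0,0,0],[0,0,0.123],60]
    - [[0,0,0],[0,0,0.123],60]
    - [[0,0,0],[0,0,0],60]
    - [[0,0,0],[0,0,0],60]

```text
clock: 23.1
position: [532.7, 277.1, 153.7]
ee_rot: [0.121, 0.993, 0.002, 0.0]
contact_force: [-0.3, -0.2, 1.0]
gripper_width: 59.8
grasp_force: 0.0
```

```bash
python3 st.py 532.7 277.5 61;  python3 - <<'E'
from ov import *
i=cv2.cvtColor(get_image("top"),cv2.COLOR_RGB2BGR); j=cv2.cvtColor(get_image("side"),cv2.COLOR_RGB2BGR)
cv2.imwrite("pics/t5.png",i);cv2.imwrite("pics/s5.png",j)
a=cv2.resize(i[155:220,260:340],None,fx=5,fy=5,interpolation=3); b=cv2.resize(j[150:215,295:375],None,fx=5,fy=5,interpolation=3)
cv2.imwrite("pics/c7.png",np.hstack([a,b]))
for n in("top","side"): print(n,((proj(n,[[657.2,.7,70],[583.2,.7,86],[583.2,-16.3,70],[583.2,17.7,70]])-([259.5,154.5] if n=="top" else [294.5,149.5]))*5).round())
E
```

```text
t 23.1 p [532.7 277.1 153.7] x [-0.971  0.241  0.   ] y [0.241 0.97  0.005] z [ 0.001  0.005 -1.   ] q [ 0.748  0.406 -0.164 -0.003 -0.997 -2.56 ] F [-0.3 -0.2  1. ] w 59.8 g 0.0
shift in tool axes to [532.7, 277.5, 61.0] : [ 0.1 -0.  92.7]
top [[193. 172.]
 [193. 291.]
 [223. 295.]
 [165. 296.]]
side [[196. 149.]
 [ 96. 159.]
 [108. 193.]
 [ 86. 164.]]
```

View pics/c7.png

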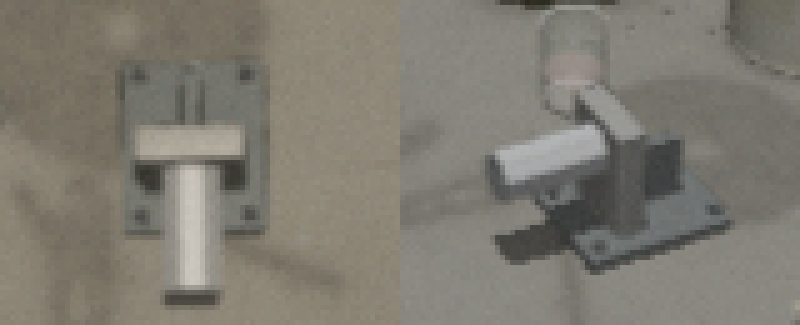

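The sleeve sits on the pin against the shoulder. Its blind-end top edge is at row 291 of the left panel, which matches the projected home position of 291. I'll take the second sleeve to the tray now.

>>> send_rows:
  series:
    - [[0,0,30],[0,0,0],60]
    - [[0,0,30],[0,0,0],60]
    - [[0,0,20],[0,0,0],60]
    - [[0,0,11],[0,0,0],55]
    - [[0,0,0],[0,0,0],30]
    - [[0,0,0],[0,0,0],30]
    - [[0,0,0],[0,0,0],30]
    - [[0,0,0],[0,0,0],30]

```text
clock: 24.0
position: [533.0, 277.7, 63.2]
ee_rot: [0.123, 0.992, 0.003, 0.001]
contact_force: [-0.4, 0.2, -1.1]
gripper_width: 32.6
grasp_force: 60.3
```

>>> send_rows:
  series:
    - [[0,0,0],[0,0,0],30]
    - [[0,0,0],[0,0,0],30]

```text
clock: 24.2
position: [532.6, 277.5, 62.6]
ee_rot: [0.123, 0.992, 0.002, 0.0]
contact_force: [-0.8, -0.7, -0.1]
gripper_width: 32.7
grasp_force: 60.3
```

>>> send_rows:
  series:
    - [[0,0,-20],[0,0,0],30]
    - [[0,0,-35],[0,0,0],30]
    - [[0,0,-35],[0,0,0],30]
    - [[0,0,-35],[0,0,0],30]
    - [[0,0,-15],[0,0,0],30]
    - [[0,0,0],[0,0,0],30]

```text
clock: 24.8
position: [533.7, 277.7, 205.5]
ee_rot: [0.123, 0.992, 0.004, 0.002]
contact_force: [-0.5, 0.9, -0.7]
gripper_width: 32.6
grasp_force: 61.5
```

```bash
python3 st.py 440 100 200;python3 st.py 524 -285 200
```

```text
t 24.8 p [533.7 277.7 205.5] x [-0.97   0.243 -0.003] y [0.243 0.97  0.009] z [ 0.006  0.008 -1.   ] q [ 7.480e-01  3.600e-01 -9.700e-02 -2.000e-03 -1.105e+00 -2.563e+00] F [-0.5  0.9 -0.7] w 32.6 g 61.5
shift in tool axes to [440.0, 100.0, 200.0] : [  47.7 -195.2    3.5]
t 24.8 p [533.7 277.7 205.5] x [-0.97   0.243 -0.003] y [0.243 0.97  0.009] z [ 0.006  0.008 -1.   ] q [ 7.480e-01  3.600e-01 -9.700e-02 -2.000e-03 -1.105e+00 -2.563e+00] F [-0.5  0.9 -0.7] w 32.6 g 61.5
shift in tool axes to [524.0, -285.0, 200.0] : [-127.4 -548.2    0.8]
```

>>> send_rows:
  series:
    - [[-9.1,-39.2,0],[0,0,0],30]
    - [[-9.1,-39.2,0],[0,0,0],30]
    - [[-9.1,-39.2,0],[0,0,0],30]
    - [[-9.1,-39.2,0],[0,0,0],30]
    - [[-9.1,-39.2,0],[0,0,0],30]
    - [[-9.1,-39.2,0],[0,0,0],30]
    - [[-9.1,-39.2,0],[0,0,0],30]
    - [[-9.1,-39.2,0],[0,0,0],30]

```text
clock: 25.6
position: [525.5, -46.6, 199.2]
ee_rot: [0.123, 0.992, 0.002, -0.001]
contact_force: [1.3, -0.5, -0.9]
gripper_width: 32.3
grasp_force: 61.5
```

>>> send_rows:
  series:
    - [[-9.1,-39.2,0],[0,0,0],30]
    - [[-9.1,-39.2,0],[0,0,0],30]
    - [[-9.1,-39.2,0],[0,0,0],30]
    - [[-9.1,-39.2,0],[0,0,0],30]
    - [[-9.1,-39.2,0],[0,0,0],30]
    - [[-9.1,-39.2,0],[0,0,0],30]
    - [[0,0,30],[0,0,0],30]
    - [[0,0,30],[0,0,0],30]

```text
clock: 26.4
position: [521.6, -287.5, 137.9]
ee_rot: [0.124, 0.992, 0.002, -0.0]
contact_force: [-0.4, 0.7, -1.0]
gripper_width: 32.5
grasp_force: 61.6
```

>>> send_rows:
  series:
    - [[0,0,30],[0,0,0],30]
    - [[0,0,30],[0,0,0],30]
    - [[0,0,12],[0,0,0],30]
    - [[0,0,3],[0,0,0],30]
    - [[0,0,0],[0,0,0],30]
    - [[0,0,0],[0,0,0],30]

```text
clock: 27.0
position: [523.5, -286.2, 66.3]
ee_rot: [0.122, 0.992, 0.002, 0.001]
contact_force: [0.9, -0.8, -1.0]
gripper_width: 32.9
grasp_force: 61.6
```

```bash
python3 st.py 524 -285 61
```

```text
t 27.0 p [ 523.5 -286.2   66.3] x [-0.97   0.243 -0.002] y [0.243 0.97  0.004] z [ 0.003  0.003 -1.   ] q [-0.231  0.5   -0.265 -0.005 -0.804 -1.582] F [ 0.9 -0.8 -1. ] w 32.9 g 61.6
shift in tool axes to [524.0, -285.0, 61.0] : [-0.1  1.3  5.3]
```

>>> send_rows:
  series:
    - [[0,0,3],[0,0,0],30]
    - [[0,0,1],[0,0,0],30]
    - [[0,0,0],[0,0,0],30]

```text
clock: 27.3
position: [522.6, -285.9, 61.2]
ee_rot: [0.123, 0.992, 0.002, 0.0]
contact_force: [0.2, 0.7, -1.0]
gripper_width: 32.9
grasp_force: 61.6
```

>>> send_rows:
  series:
    - [[0,0,1],[0,0,0],30]
    - [[0,0,0],[0,0,0],30]

```text
clock: 27.5
position: [522.8, -286.0, 60.4]
ee_rot: [0.123, 0.992, 0.002, 0.0]
contact_force: [-0.2, 0.4, 1.1]
gripper_width: 32.7
grasp_force: 61.8
```

>>> send_rows:
  series:
    - [[0,0,1],[0,0,0],30]
    - [[0,0,0],[0,0,0],30]

```text
clock: 27.7
position: [523.0, -286.0, 60.3]
ee_rot: [0.122, 0.992, 0.002, 0.001]
contact_force: [-0.7, 1.0, 7.0]
gripper_width: 32.6
grasp_force: 62.5
```

Contact with the tray floor at about 7 N. I'll release and go up.

>>> send_rows:
  series:
    - [[0,0,-0.5],[0,0,0],30]
    - [[0,0,0],[0,0,0],60]
    - [[0,0,0],[0,0,0],60]
    - [[0,0,0],[0,0,0],60]
    - [[0,0,0],[0,0,0],60]
    - [[0,0,-10],[0,0,0],60]
    - [[0,0,-30],[0,0,0],60]
    - [[0,0,-40],[0,0,0],60]

```text
clock: 28.5
position: [521.2, -285.9, 138.9]
ee_rot: [0.123, 0.992, 0.002, -0.002]
contact_force: [1.0, -0.8, 0.5]
gripper_width: 59.8
grasp_force: 0.0
```

>>> send_rows:
  series:
    - [[0,0,-40],[0,0,0],60]
    - [[35,20,0],[0,0,0],60]
    - [[35,20,0],[0,0,0],60]
    - [[35,20,0],[0,0,0],60]
    - [[0,0,0],[0,0,0],60]
    - [[0,0,0],[0,0,0],60]

```text
clock: 29.1
position: [435.4, -202.4, 181.1]
ee_rot: [0.122, 0.993, 0.002, 0.001]
contact_force: [0.5, 0.5, -0.5]
gripper_width: 60.3
grasp_force: 0.0
```

```bash
python3 st.py
python3 - <<'E'
from ov import *
i=cv2.cvtColor(get_image("top"),cv2.COLOR_RGB2BGR); j=cv2.cvtColor(get_image("side"),cv2.COLOR_RGB2BGR)
cv2.imwrite("pics/t6.png",i);cv2.imwrite("pics/s6.png",j)
def bright(im,x0,y0,x1,y1,th=150):
    m=(im[y0:y1,x0:x1].min(2)>th).astype(np.uint8); n,_,s,c=cv2.connectedComponentsWithStats(m)
    return [(s[k].tolist(),(c[k]+[x0,y0]).round(1).tolist()) for k in range(1,n) if s[k][4]>8]
print("tray region, top",bright(i,355,200,432,268),"expected",proj("top",[[523,-286,78],[523,-286,4]]).round(1).tolist())
print("tray region, side",bright(j,305,225,372,295),"expected",proj("side",[[523,-286,78]]).round(1).tolist())
a=cv2.imread("pics/t5.png").astype(int); b=cv2.imread("pics/s5.png").astype(int)
print("gauge region change",np.abs(i-a)[155:220,275:320].mean(),np.abs(j-b)[150:205,312:365].mean())
t0=cv2.imread("pics/top0.png").astype(int)
for k,(u,v) in dict(flask=(362,177),beaker=(251,174),bottle=(450,195)).items(): print(k,np.abs(i-t0)[v-14:v+14,u-14:u+14].mean().round(1))
E
```

```text
t 29.1 p [ 435.4 -202.4  181.1] x [-0.97   0.242 -0.002] y [0.242 0.97  0.004] z [ 0.003  0.003 -1.   ] q [-0.098  0.184 -0.411 -0.004 -0.973 -1.715] F [ 0.5  0.5 -0.5] w 60.3 g 0.0
tray region, top [([38, 26, 6, 4, 12], [395.8, 227.3]), ([0, 40, 28, 22, 507], [368.0, 250.5])] expected [[398.1, 231.9], [393.1, 235.0]]
tray region, side [([27, 15, 13, 9, 84], [337.9, 244.2])] expected [[338.2, 244.7]]
gauge region change 6.625982905982906 2.7684391080617496
flask 2.1
beaker 2.2
bottle 2.3
```

```bash
python3 -c "
from bench import job_done; print(job_done())"
```

```text
the job is handed in; nothing more can be done
None
```

The job is handed in: the first sleeve I tried (from the rack pocket nearest the gauge) went fully home and is on the pin against the shoulder. The other, taken to be the blocked one since only one is and so not tried on the pin, stands in the grey tray; the flask, beaker and bottle had not visibly moved in the last top view. No verdict was returned.

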